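Show the apprentice the pour: call, crucible, mould

TASK

Press the call button on the grey box fully down with a fingertip and let it spring back, so that the apprentice looks over. Then point out what to use for the next pour: bring the fingertips two or three centimetres above the middle of the mouth of the tallest crucible and stay there for two seconds, then do the same above the middle of the mould that has one single groove, and finish there, still pointing at it. Touch no crucible or mould, move nothing on the bench, and pass well above the other crucibles and moulds so as not to seem to point at them.

Things in the scene. Friction and masses are not known exactly. Their poses are not given: they have to be found in the camera images.
- slab: Fixed pale firebrick slab lying on the bench, 100 x 250 x 20 mm (x, y, z of its own frame); the three crucibles stand in a row along its y axis, 80 mm apart, in any order. Origin at the centre of its underside.
- crucible_tall: Loose open clay crucible (a plain cup, same brown clay as the other two) standing on the firebrick slab, the tallest of the three: 85 mm tall, outer mouth diameter 54 mm, wall 5 mm. Origin at the centre of its underside, z up.
- crucible_tall_rim (a point): Centre of the mouth of the tallest crucible, level with its rim.
- crucible_mid: Loose open clay crucible (a plain cup, same brown clay as the other two) standing on the firebrick slab, the middle-sized of the three: 58 mm tall, outer mouth diameter 60 mm, wall 5 mm. Origin at the centre of its underside, z up.
- crucible_mid_rim (a point): Centre of the mouth of the middle-sized crucible, level with its rim.
- crucible_low: Loose open clay crucible (a plain cup, same brown clay as the other two) standing on the firebrick slab, the lowest of the three: 36 mm tall, outer mouth diameter 68 mm, wall 5 mm. Origin at the centre of its underside, z up.
- crucible_low_rim (a point): Centre of the mouth of the lowest crucible, level with its rim.
- mould_one: Loose grey iron ingot mould lying on the bench, a block 100 x 50 x 28 mm (x, y, z of its own frame), with one single long groove, 70 x 20 mm along its x, in its top, 12 mm deep with soot-dark floors. Origin at the centre of its underside, z up.
- mould_one_mid (a point): Centre of the top face of the single-groove mould (the middle of its groove), 28 mm above the bench.
- mould_two: Loose grey iron ingot mould lying on the bench, a block 100 x 50 x 28 mm (x, y, z of its own frame), with two parallel grooves, each 70 x 10 mm along its x, in its top, 12 mm deep with soot-dark floors. Origin at the centre of its underside, z up.
- mould_two_mid (a point): Centre of the top face of the two-groove mould, 28 mm above the bench.
- mould_dots: Loose grey iron ingot mould lying on the bench, a block 100 x 50 x 28 mm (x, y, z of its own frame), with three round cavities of 20 mm in a row along its x, in its top, 12 mm deep with soot-dark floors. Origin at the centre of its underside, z up.
- mould_dots_mid (a point): Centre of the top face of the three-cavity mould, 28 mm above the bench.
- call_box: Fixed grey call box on the bench, 90 x 90 x 30 mm, with a round black housing and the call button in the middle of its top. Origin at the centre of its underside.
- call_button_top (a point): Centre of the top face of the metal call button, a disc of 32 mm diameter, 52 mm above the bench when released and 10 mm proud of its 48 mm wide housing; it is pressed straight down. The point moves with the button.
- call_button (a joint): Travel of the call button in m: 0 released, 0.006 fully down. A spring returns it; fully down takes about 4 N.
- tongs: Loose steel tongs lying flat on the bench, 210 mm long, about 30 mm wide, 8 mm high (9 mm at the pivot). Origin near the middle, x along their length.
- hammer: Loose hammer lying on the bench, 260 mm long, head 78 mm wide, 26 mm high. Origin on the bench under the middle of its length, x along the handle to the head.
- flux_jar: Loose closed orange jar with a black lid, 64 mm diameter, 70 mm tall. Origin at the centre of its underside.
- white_jar: Loose closed white jar, 60 mm diameter, 80 mm tall. Origin at the centre of its underside.

How it is judged:
By the outcome, as a careful person would: the job done as asked, in the order asked, and still so for the second after the job is handed in, with the robot touching nothing.
It also fails if it takes over 51 s, if anything falls off the work surface, if the arm or the gripper's body presses on something with over 40 N, if the wrist force passes 120 N, or if a joint passes its speed limit or range.

ROBOT

A 6-joint arm with a two-finger parallel gripper is mounted at the origin on the work surface. World frame = base frame: x ahead of the robot, y to its left, z up, the work surface at z = 0. Lengths are in m, angles in rad, forces in N, time in s.
With the tool pointing down it reaches from about 0.35 to 0.975 m from the base axis. Payload 4.9 kg.
Tool frame: the origin (TCP) lies at the very end of the fingers, on their centre line; the grasp point (between the pads) lies 19 mm behind it; z points along the fingers, y is the line along which they close (so a half turn about z gives the same grasp; the last joint's range is limited). The gripper opens to 85 mm and grips with 20 to 120 N. Pads are 22 mm wide; open, the fingers measure 114 mm over their backs; the gripper's body (76 mm by 85 mm) begins 54 mm behind the grasp point. The pads swing forward as they close: fully open they stand 13 mm farther back than shut.
Start: joints at [-1.251, 0.053, 1.613, -0, 1.476, -0.119], TCP at [0.266, -0.566, 0.231] pointing down, gripper open.
Joint ranges: [-3.01, 3.01], [-1.01, 2.22], [0.06, 2.58], [-1.02, 4.17], [0.09, 2.62], [-3.14, 3.14]. Speed limits (rad/s): [2.57, 2.57, 3.14, 3.14, 3.14, 3.14].

INTERFACE

Orientations are given as a unit quaternion [w, x, y, z].
In Python, from plant import manip gives the robot as it stands.
- The arm moves only by the shell command python3 -m crank 'ROWS' [OPENING]. ROWS is JSON, a list of rows, each an object of numbers: "x", "y", "z": the shift along the tool's x, y, z in cm; "turn": the turn about the tool's z in rad. In form: [{"x": .., "y": .., "z": .., "turn": ..}, ...]. A call has 1 to 5 rows; each row shifts and turns the commanded pose from where the row before left it, along the tool's axes as they then stand; what a row does not reach is not made up. A row lasts 1/10 s, in which the tool goes at most 50 mm and 8.59 degrees, less where a joint would pass 70% of its speed; a pose out of reach is approached as far as the arm can. A call with a gripper value outside its range is refused whole. OPENING is the opening in per cent of the stroke, from 0 (shut) to 100 (fully open), set as the call begins (- or left out, the last holds). The fingers move at their own pace and stop on an object; the grip force is fixed at half the most. Time passes only in rows, so rows that do not move let the fingers close. It gives the time, the measured TCP pose, the force, the opening and the grip force at its end, in the units of the state.
- manip.state(): the state, without advancing time (a new reading comes with each control period).
- manip.grab_frame(name): name is "scene" or "top" or "wrist"; returns (picture, depth): 480x640x3 uint8, red, green, blue; 480x640 float32, m along the optical axis (not along the pixel's ray), 0 where there is no reading.
- manip.camera_model(name): a dict with "mtx" (3x3 intrinsics, pixels), "k1" (the pictures are not rectified: a ray, as slopes to the right and down, at radius r is drawn at 1 + k1 r^2 times it, then the intrinsics apply), "world_to_cam" (4x4, takes a point from world to camera coordinates). Camera axes: x right, y down, z forward; pixel columns grow to the right and rows downward; lengths in m; the calibration is good to about 2 mm. A picture is of the moment at which its call begins: read the wrist's pose just before it. camera_model takes no time and is no camera call; for the wrist camera it gives the pose at the moment of the call.
- manip.job_done(): hands the job in; it is judged then, once.
The state is a dict: "time": time; "joint_pos": joint angles; "joint_vel": joint speeds; "joint_efforts": joint torques, N m; "tool_pos": TCP position; "tool_rot": TCP orientation; "contact_force": force on the tool from outside, world axes, zero at the start; "ft_torque": the same for the moment, N m; "gripper_width": opening from 0.0 (shut) to 1.0 (fully open); "grasp_force": force on a finger pad.
Only numpy, scipy, OpenCV 4.12 (cv2) and the standard library are available. Lean on these libraries where they do the work, as an engineer would, in place of code of your own. Each camera call takes 0.05 s, during which the arm holds its last target. There are 200 camera calls.

## Working session

There is one attempt and no reset: what is moved stays moved. The work goes in short steps, Python scripts to look and compute and a shell command to move; the robot and the scene stay as the last step left them, time stands still between calls to the robot, and variables do not carry over. Pictures are saved under pics/ and viewed, at most 10 in all, crops included, and the job is handed in when it is done.

```bash
mkdir -p pics
python3 - <<'E'
from plant import manip
import cv2, numpy as np
for n in("top","scene"):
    p,d=manip.grab_frame(n); np.savez(n+'.npz',p=p,d=d); cv2.imwrite(f'pics/{n}.png',p[...,::-1])
    m=manip.camera_model(n); print(n,m)
s=manip.state(); print(s['time'],s['tool_pos'],s['tool_rot'],s['gripper_width'])
E
```

```text
top {'mtx': array([[457.43165959,   0.        , 316.69442297],
       [  0.        , 457.43165959, 244.82963486],
       [  0.        ,   0.        ,   1.        ]]), 'k1': -0.1189138049429426, 'world_to_cam': array([[-0.01826156, -0.99949395,  0.02604545,  0.00291276],
       [-0.98057605,  0.01281571, -0.19572014,  0.61209317],
       [ 0.1952873 , -0.0291137 , -0.98031386,  0.89418391],
       [ 0.        ,  0.        ,  0.        ,  1.        ]])}
scene {'mtx': array([[471.96948228,   0.        , 318.08993082],
       [  0.        , 471.96948228, 240.81737889],
       [  0.        ,   0.        ,   1.        ]]), 'k1': -0.059856688349149666, 'world_to_cam': array([[-0.63311457,  0.77393541, -0.01378123,  0.35905847],
       [ 0.59981896,  0.47927031, -0.64071615, -0.28878739],
       [-0.48926798, -0.41391297, -0.76765415,  1.27250253],
       [ 0.        ,  0.        ,  0.        ,  1.        ]])}
0.1 [ 0.26533375 -0.56526346  0.2301806 ] [-9.25036249e-04  9.76028010e-01  2.17642963e-01 -9.65906681e-05] 1.000479165194337
```

View pics/top.png

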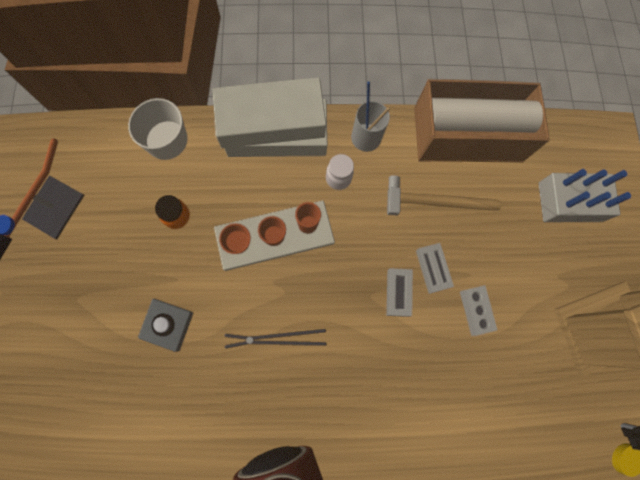

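View pics/scene.png

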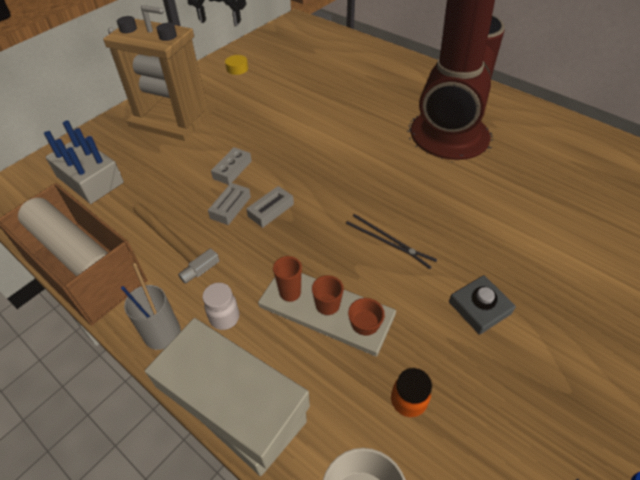

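The top view shows the tallest crucible at (308,217), on the right end of the slab. The single-groove mould is at (399,292) and the button at (162,325). In the scene view they are at about (287,262), (270,206) and (486,296).

```bash
cat > h.py <<'E'
import numpy as np, cv2
def ray(m,uv):
    K=m['mtx'];T=m['world_to_cam']
    n=cv2.undistortPoints(np.array([[uv]],float),K,np.array([m['k1'],0,0,0,0.]))[0,0]
    R=T[:3,:3]; return -R.T@T[:3,3], R.T@np.array([n[0],n[1],1])
def plane(m,uv,z):
    o,d=ray(m,uv); return o+d*(z-o[2])/d[2]
def two(m1,a,m2,b):
    (o1,d1),(o2,d2)=ray(m1,a),ray(m2,b)
    t=np.linalg.lstsq(np.c_[d1,-d2],o2-o1,rcond=None)[0]
    p,q=o1+t[0]*d1,o2+t[1]*d2; return (p+q)/2,np.linalg.norm(p-q)
def proj(m,p):
    T=m['world_to_cam']; r=cv2.Rodrigues(T[:3,:3])[0]
    return cv2.projectPoints(np.array([p],float),r,T[:3,3],m['mtx'],np.array([m['k1'],0,0,0,0.]))[0][0,0]
E
python3 - <<'E'
from plant import manip
from h import *
M={n:manip.camera_model(n) for n in('top','scene')}
I={n:np.load(n+'.npz')['p'] for n in M}
ims=[]
for n,cs in (('top',[(308,217),(399,292),(162,325)]),('scene',[(287,265),(270,206),(486,296)])):
    for u,v in cs:
        ims.append(cv2.resize(I[n][v-32:v+32,u-32:u+32,::-1],(256,256),interpolation=cv2.INTER_CUBIC))
cv2.imwrite('pics/crops.png',np.vstack([np.hstack(ims[:3]),np.hstack(ims[3:])]))
for n,uv,z in (('top',(308,213),.105),('top',(399,292),.028),('top',(161,325),.052),('scene',(287,266),.105),('scene',(270,206),.028),('scene',(486,295),.052)): print(n,plane(M[n],uv,z).round(4))
print(proj(M['top'],manip.state()['tool_pos']),proj(M['scene'],manip.state()['tool_pos']))
E
```

```text
top [0.6688 0.011  0.105 ]
top [ 0.5135 -0.1817  0.028 ]
top [0.4502 0.3158 0.052 ]
scene [0.6643 0.0078 0.105 ]
scene [ 0.5217 -0.1776  0.028 ]
scene [0.4541 0.3162 0.052 ]
[637.96753517 413.99037331] [221.40503861  28.51408499]
```

View pics/crops.png

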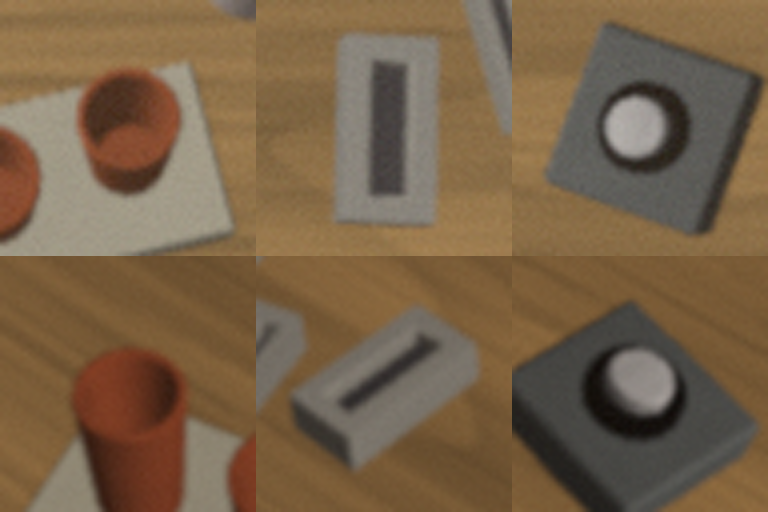

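The crops refine the centres. In the top view they are rim (308.3,215), mould (400,292) and button (161,324.8). In the scene view they are (287.6,267.2), (270.5,203) and (486.5,295). I'll triangulate these and check the heights.

Run:
```python
from plant import manip
from h import *
from scipy.spatial.transform import Rotation as R
t,c=manip.camera_model('top'),manip.camera_model('scene')
s=manip.state(); q=s['tool_rot']; Rm=R.from_quat(np.r_[q[1:],q[0]]).as_matrix(); print(Rm.round(3))
for n,a,b,z in (('tall',(308.3,215),(287.6,267.2),.105),('mould',(400,292),(270.5,203),.028),('button',(161,324.8),(486.5,295),.052),('midR',(272,229),(328,292),.078),('dotR',(479,310),(232,164),.028)):
    P=(plane(t,a,z)+plane(c,b,z))/2
    x,e=two(t,a,c,b); print(n,plane(t,a,z)[:2].round(4),plane(c,b,z)[:2].round(4),x.round(4),round(e,4),'tool shift cm',((P-s['tool_pos'])@Rm*100).round(1))
```

```text
[[ 0.905  0.425 -0.001]
 [ 0.425 -0.905  0.002]
 [ 0.    -0.002 -1.   ]]
tall [0.6647 0.0104] [0.6656 0.0105] [0.665  0.0102 0.1041] 0.0005 tool shift cm [ 60.6 -35.1  12.6]
mould [ 0.5134 -0.1838] [ 0.514  -0.1832] [ 0.5135 -0.1839  0.0272] 0.0002 tool shift cm [ 38.7 -24.   20.3]
button [0.4506 0.3158] [0.4535 0.317 ] [0.4507 0.3168 0.0485] 0.0003 tool shift cm [ 54.4 -71.8  18. ]
midR [0.643  0.0853] [0.6477 0.0906] [0.6442 0.0866 0.0705] 0.002 tool shift cm [ 62.1 -43.   15.3]
dotR [ 0.4706 -0.3553] [ 0.4745 -0.3506] [ 0.4705 -0.357   0.0221] 0.0013 tool shift cm [ 27.8 -10.4  20.2]
```

Both views agree to within 1–3 mm and the heights match the given sizes. Next I'll shut the gripper and head for the button.

```bash
python3 -m crank '[{"x":2.9,"y":-3.8},{"x":2.9,"y":-3.8},{"x":2.9,"y":-3.8},{"x":2.9,"y":-3.8},{"x":2.9,"y":-3.8}]' 0
python3 -m crank '[{"x":2.9,"y":-3.8},{"x":2.9,"y":-3.8},{"x":2.9,"y":-3.8},{"x":2.9,"y":-3.8},{"x":2.9,"y":-3.8}]'
```

```text
schema error: expected keys x, y, z, turn
schema error: expected keys x, y, z, turn
```

```bash
python3 -m crank '[{"x":2.9,"y":-3.8,"z":0,"turn":0},{"x":2.9,"y":-3.8,"z":0,"turn":0},{"x":2.9,"y":-3.8,"z":0,"turn":0},{"x":2.9,"y":-3.8,"z":0,"turn":0},{"x":2.9,"y":-3.8,"z":0,"turn":0}]' 0
python3 -m crank '[{"x":2.9,"y":-3.8,"z":0,"turn":0},{"x":2.9,"y":-3.8,"z":0,"turn":0},{"x":2.9,"y":-3.8,"z":0,"turn":0},{"x":2.9,"y":-3.8,"z":0,"turn":0},{"x":2.9,"y":-3.8,"z":0,"turn":0}]'
```

```text
time: 0.6
tool_pos: [0.3159, -0.3301, 0.2306]
tool_rot: [-0.0, 0.976, 0.217, -0.0]
contact_force: [0.3, 0.8, 0.6]
gripper_width: 0.147
grasp_force: 0.0
time: 1.1
tool_pos: [0.3663, -0.0967, 0.231]
tool_rot: [0.0, 0.976, 0.217, 0.0]
contact_force: [0.3, -0.2, -0.2]
gripper_width: 0.004
grasp_force: 0.0
```

```bash
python3 -m crank '[{"x":2.53,"y":-3.39,"z":0,"turn":0},{"x":2.53,"y":-3.39,"z":0,"turn":0},{"x":2.53,"y":-3.39,"z":0,"turn":0},{"x":2.53,"y":-3.39,"z":0,"turn":0},{"x":2.53,"y":-3.39,"z":0,"turn":0}]'
python3 -m crank '[{"x":2.53,"y":-3.39,"z":2,"turn":0},{"x":2.53,"y":-3.39,"z":2,"turn":0},{"x":2.53,"y":-3.39,"z":2,"turn":0},{"x":2.53,"y":-3.39,"z":2,"turn":0},{"x":2.53,"y":-3.39,"z":1,"turn":0}]'
python3 - <<'E'
from plant import manip
from h import *
m=manip.camera_model('wrist'); p,d=manip.grab_frame('wrist'); cv2.imwrite('pics/w1.png',p[...,::-1])
print(manip.state()['tool_pos'],proj(m,(.452,.3164,.052)),proj(m,manip.state()['tool_pos']))
E
```

```text
time: 1.6
tool_pos: [0.4089, 0.1105, 0.2311]
tool_rot: [0.0, 0.976, 0.218, 0.0]
contact_force: [1.1, 0.0, -0.4]
gripper_width: 0.006
grasp_force: 0.0
time: 2.1
tool_pos: [0.4502, 0.317, 0.1384]
tool_rot: [0.001, 0.976, 0.218, -0.002]
contact_force: [0.2, -1.1, 1.0]
gripper_width: -0.005
grasp_force: 0.0
[0.45035847 0.32138436 0.13683054] [318.21293028 251.59776233] [308.30484363 312.88505157]
```

View pics/w1.png

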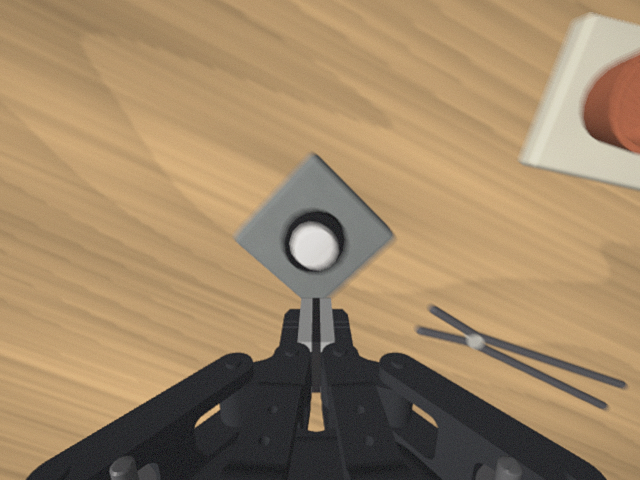

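The wrist view shows the button at (314,246), about 6 px (3–4 mm) from the prediction and well inside the 16 mm radius. I'll descend.

```bash
python3 -m crank '[{"x":0,"y":0,"z":3,"turn":0},{"x":0,"y":0,"z":3,"turn":0},{"x":0,"y":0,"z":0,"turn":0},{"x":0,"y":0,"z":0,"turn":0}]'
python3 - <<'E'
from plant import manip
from h import *
m=manip.camera_model('wrist'); p,d=manip.grab_frame('wrist'); cv2.imwrite('pics/w2.png',p[...,::-1])
g=cv2.inRange(cv2.cvtColor(p,cv2.COLOR_RGB2HSV),(0,0,185),(180,40,255))
n,l,st,ce=cv2.connectedComponentsWithStats(g)
for i in range(1,n):
    if st[i,4]>300: print(st[i],ce[i].round(1),plane(m,ce[i],.052).round(4))
print(manip.state()['tool_pos'],proj(m,(.452,.3164,.052)))
E
```

```text
time: 2.55
tool_pos: [0.4511, 0.3155, 0.0809]
tool_rot: [0.0, 0.976, 0.218, -0.001]
contact_force: [0.0, -0.1, 0.7]
gripper_width: 0.0
grasp_force: 0.0
[ 571   18   69  169 5942] [616.4 124.8] [0.5863 0.2263 0.052 ]
[ 286  255   56   51 1956] [312.  280.4] [0.4555 0.3202 0.052 ]
[0.45217627 0.31594432 0.08241541] [315.71380142 288.44677668]
```

View pics/w2.png

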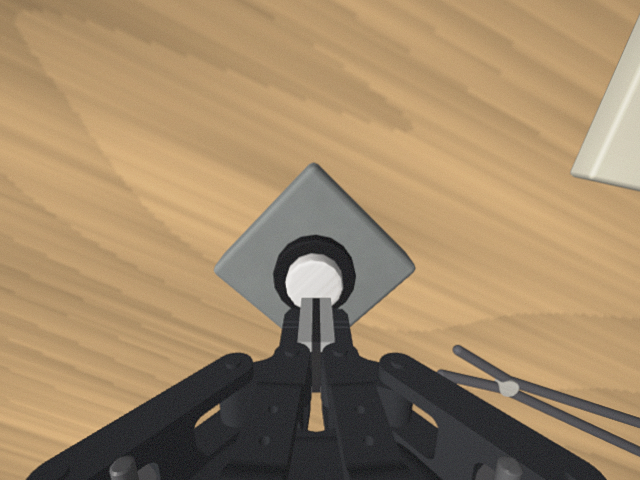

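The button is centred at about (314,283), within 2 mm of the estimate. I'll press slowly.

```bash
python3 -m crank '[{"x":0.2,"y":0,"z":1.3,"turn":0},{"x":0,"y":0,"z":1.2,"turn":0},{"x":0,"y":0,"z":0.3,"turn":0},{"x":0,"y":0,"z":0.2,"turn":0},{"x":0,"y":0,"z":0.2,"turn":0}]'
python3 -m crank '[{"x":0,"y":0,"z":0.2,"turn":0},{"x":0,"y":0,"z":0.1,"turn":0},{"x":0,"y":0,"z":0,"turn":0},{"x":0,"y":0,"z":0,"turn":0}]'
```

```text
time: 3.1
tool_pos: [0.4534, 0.3166, 0.0494]
tool_rot: [0.0, 0.976, 0.218, -0.0]
contact_force: [-1.5, -0.1, 2.6]
gripper_width: 0.002
grasp_force: 1.1
time: 3.5
tool_pos: [0.4535, 0.3167, 0.0466]
tool_rot: [0.0, 0.976, 0.218, 0.0]
contact_force: [-2.0, -2.2, 3.9]
gripper_width: 0.0
grasp_force: 1.8
```

```bash
python3 -m crank '[{"x":0,"y":0,"z":0.1,"turn":0},{"x":0,"y":0,"z":0.1,"turn":0},{"x":0,"y":0,"z":0,"turn":0},{"x":0,"y":0,"z":0,"turn":0}]'
```

```text
time: 3.9
tool_pos: [0.4536, 0.3168, 0.0459]
tool_rot: [0.0, 0.976, 0.218, -0.0]
contact_force: [-6.2, -3.3, 11.4]
gripper_width: 0.004
grasp_force: 5.9
```

The button bottomed at 11 N with the tip at 45.9 mm. Now I'll lift off and go round the slab side, high up, to the tall crucible.

```bash
python3 -m crank '[{"x":0,"y":0,"z":-3,"turn":0},{"x":0,"y":0,"z":-4.8,"turn":0},{"x":0,"y":0,"z":-4.8,"turn":0},{"x":0,"y":0,"z":-4.8,"turn":0},{"x":0,"y":0,"z":-4,"turn":0}]'
python3 -m crank '[{"x":-1.14,"y":4,"z":0,"turn":0},{"x":-1.14,"y":4,"z":0,"turn":0},{"x":-1.14,"y":4,"z":0,"turn":0},{"x":-1.14,"y":4,"z":0,"turn":0},{"x":-1.14,"y":4,"z":0,"turn":0}]'
python3 -m crank '[{"x":-1.14,"y":4,"z":0,"turn":0},{"x":-1.14,"y":4,"z":0,"turn":0},{"x":3.5,"y":2.2,"z":0,"turn":0},{"x":3.5,"y":2.2,"z":0,"turn":0}]'
python3 -m crank '[{"x":3.5,"y":2.2,"z":0,"turn":0},{"x":3.5,"y":2.2,"z":0,"turn":0},{"x":0,"y":0,"z":0,"turn":0},{"x":0,"y":0,"z":0,"turn":0}]'
python3 - <<'E'
from plant import manip
from h import *
m=manip.camera_model('wrist'); p,d=manip.grab_frame('wrist'); cv2.imwrite('pics/w3.png',p[...,::-1])
print(manip.state()['tool_pos'],proj(m,(.665,.0105,.105)))
E
```

```text
time: 4.4
tool_pos: [0.454, 0.3171, 0.2612]
tool_rot: [-0.001, 0.976, 0.218, 0.002]
contact_force: [-0.3, 0.4, 0.6]
gripper_width: -0.0
grasp_force: 0.0
time: 4.9
tool_pos: [0.4871, 0.1099, 0.258]
tool_rot: [0.0, 0.976, 0.218, 0.001]
contact_force: [-0.0, -0.5, -0.6]
gripper_width: -0.002
grasp_force: 0.0
time: 5.3
tool_pos: [0.5832, 0.0176, 0.2581]
tool_rot: [0.0, 0.976, 0.216, 0.001]
contact_force: [-0.2, -0.6, 0.7]
gripper_width: 0.0
grasp_force: 0.0
time: 5.7
tool_pos: [0.6646, 0.009, 0.2566]
tool_rot: [-0.0, 0.976, 0.218, -0.001]
contact_force: [-0.8, 0.3, -0.7]
gripper_width: -0.001
grasp_force: 0.0
[0.66404941 0.00919768 0.25753032] [315.08998304 226.82454325]
```

View pics/w3.png

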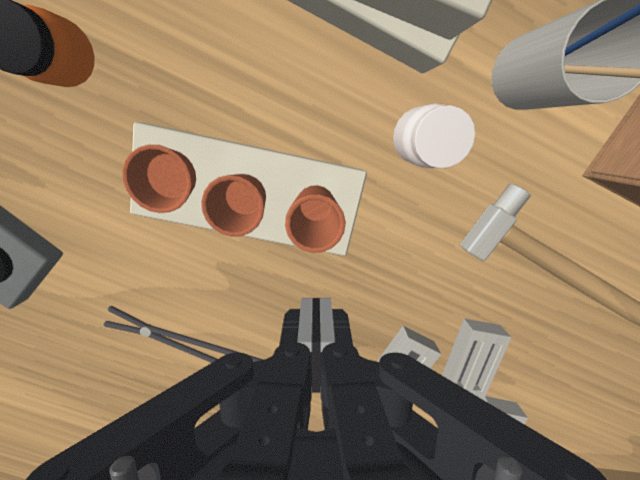

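The rim is centred at (315,222), about 4 mm from the prediction along tool x. I'll nudge +0.3 cm, descend to about 25 mm above the rim and hold.

```bash
python3 -m crank '[{"x":0.3,"y":0,"z":4,"turn":0},{"x":0,"y":0,"z":4,"turn":0},{"x":0,"y":0,"z":3,"turn":0},{"x":0,"y":0,"z":1.7,"turn":0},{"x":0,"y":0,"z":0,"turn":0}]'
for i in 1 2 3 4 5; do python3 -m crank '[{"x":0,"y":0,"z":0,"turn":0},{"x":0,"y":0,"z":0,"turn":0},{"x":0,"y":0,"z":0,"turn":0},{"x":0,"y":0,"z":0,"turn":0},{"x":0,"y":0,"z":0,"turn":0}]' | head -2; done
python3 - <<'E'
from plant import manip
from h import *
for n in('scene','wrist'):
    p,d=manip.grab_frame(n); cv2.imwrite(f'pics/{n}4.png',p[...,::-1])
a=cv2.imread('pics/scene4.png')[185:345,200:360]; b=cv2.imread('pics/wrist4.png')[180:420,200:440]
cv2.imwrite('pics/c4.png',np.hstack([cv2.resize(a,(400,400)),cv2.resize(b,(400,400))]))
E
```

```text
time: 6.25
tool_pos: [0.6646, 0.0108, 0.1288]
tool_rot: [-0.001, 0.976, 0.218, -0.002]
contact_force: [0.1, 0.5, -0.2]
gripper_width: -0.005
grasp_force: 0.0
time: 6.75
tool_pos: [0.6674, 0.0103, 0.1321]
time: 7.25
tool_pos: [0.667, 0.0104, 0.1312]
time: 7.75
tool_pos: [0.667, 0.0104, 0.1313]
time: 8.25
tool_pos: [0.667, 0.0104, 0.1313]
time: 8.75
tool_pos: [0.667, 0.0104, 0.1313]
```

View pics/c4.png

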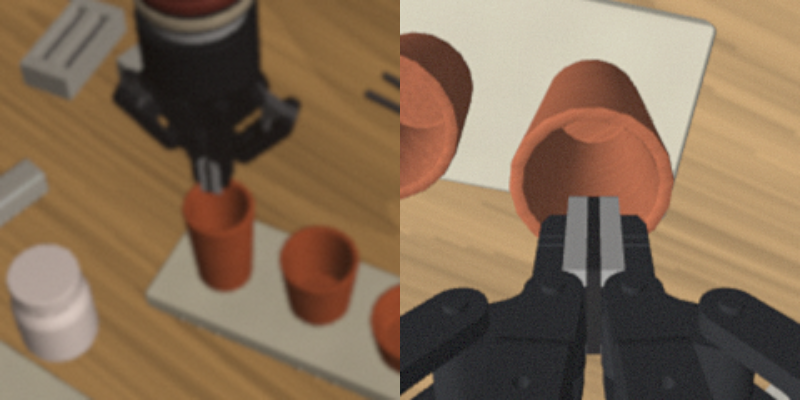

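The tip sits 26 mm above the middle of the mouth and has held still for more than 2.5 s. Next I'll go up and over to the single-groove mould.

```bash
python3 -m crank '[{"x":0,"y":0,"z":-3,"turn":0},{"x":0,"y":0,"z":-4,"turn":0},{"x":0,"y":0,"z":-4,"turn":0},{"x":0,"y":0,"z":-1,"turn":0}]'
python3 -m crank '[{"x":-3.7,"y":1.85,"z":0,"turn":0},{"x":-3.7,"y":1.85,"z":0,"turn":0},{"x":-3.7,"y":1.85,"z":0,"turn":0},{"x":-3.7,"y":1.85,"z":0,"turn":0},{"x":-3.7,"y":1.85,"z":0,"turn":0}]'
python3 -m crank '[{"x":-3.6,"y":1.8,"z":0,"turn":0},{"x":0,"y":0,"z":0,"turn":0},{"x":0,"y":0,"z":0,"turn":0},{"x":0,"y":0,"z":0,"turn":0}]'
python3 - <<'E'
from plant import manip
from h import *
m=manip.camera_model('wrist'); p,d=manip.grab_frame('wrist'); cv2.imwrite('pics/w5.png',p[...,::-1])
print(manip.state()['tool_pos'],proj(m,(.514,-.1835,.028)))
E
```

```text
time: 9.25
tool_pos: [0.6695, 0.0102, 0.2583]
tool_rot: [0.002, 0.976, 0.218, 0.005]
contact_force: [0.8, 0.3, 1.2]
gripper_width: 0.002
grasp_force: 0.0
time: 9.75
tool_pos: [0.5374, -0.1529, 0.2506]
tool_rot: [-0.0, 0.976, 0.218, -0.0]
contact_force: [0.1, -0.6, 0.3]
gripper_width: -0.001
grasp_force: 0.0
time: 10.15
tool_pos: [0.5142, -0.183, 0.251]
tool_rot: [-0.0, 0.976, 0.218, 0.0]
contact_force: [0.8, -0.7, 0.5]
gripper_width: 0.003
grasp_force: 0.0
[ 0.51433008 -0.18278523  0.25105039] [316.61151325 210.20387667]
```

View pics/w5.png

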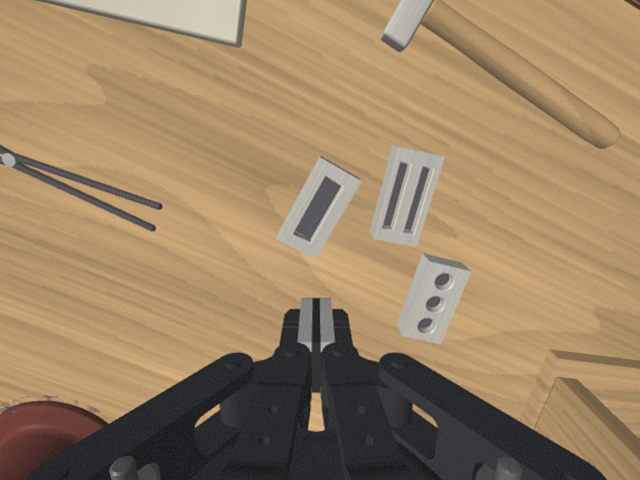

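The single-groove mould is centred at (318,207), within 3 px of the prediction. I'll descend 19.8 cm to about 25 mm above its top and hold.

```bash
python3 -m crank '[{"x":0.2,"y":0,"z":4,"turn":0},{"x":0,"y":0,"z":4.8,"turn":0},{"x":0,"y":0,"z":4.8,"turn":0},{"x":0,"y":0,"z":4,"turn":0},{"x":0,"y":0,"z":2.2,"turn":0}]'
for i in 1 2 3 4 5 6; do python3 -m crank '[{"x":0,"y":0,"z":0,"turn":0},{"x":0,"y":0,"z":0,"turn":0},{"x":0,"y":0,"z":0,"turn":0},{"x":0,"y":0,"z":0,"turn":0},{"x":0,"y":0,"z":0,"turn":0}]' | head -2; done
python3 - <<'E'
from plant import manip
from h import *
for n in('scene','wrist'):
    p,d=manip.grab_frame(n); cv2.imwrite(f'pics/{n}6.png',p[...,::-1])
a=cv2.imread('pics/scene6.png')[120:280,190:350]; b=cv2.imread('pics/wrist6.png')[180:420,200:440]
cv2.imwrite('pics/c6.png',np.hstack([cv2.resize(a,(400,400)),cv2.resize(b,(400,400))]))
E
```

```text
time: 10.7
tool_pos: [0.5138, -0.1802, 0.0487]
tool_rot: [-0.002, 0.976, 0.219, -0.002]
contact_force: [-0.8, 0.1, -0.3]
gripper_width: 0.001
grasp_force: 0.0
time: 11.2
tool_pos: [0.5168, -0.1832, 0.055]
time: 11.7
tool_pos: [0.5156, -0.1827, 0.0532]
time: 12.2
tool_pos: [0.5157, -0.1827, 0.0533]
time: 12.7
tool_pos: [0.5157, -0.1827, 0.0533]
time: 13.2
tool_pos: [0.5157, -0.1827, 0.0533]
time: 13.7
tool_pos: [0.5157, -0.1827, 0.0533]
```

View pics/c6.png

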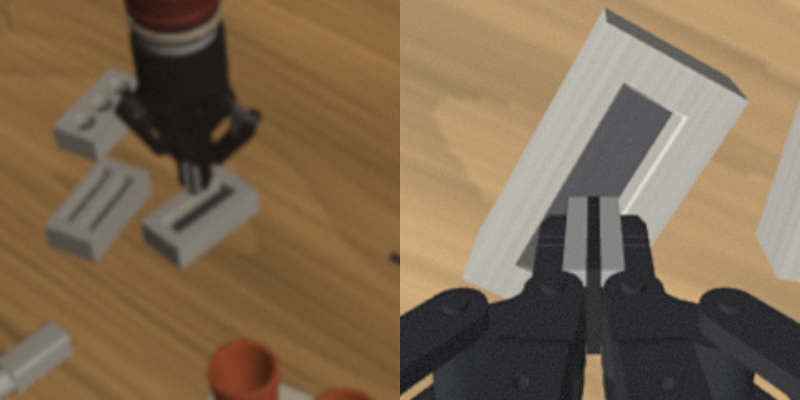

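The tip is 25 mm above the middle of the single groove, steady and touching nothing.

```bash
python3 -c "
from plant import manip
print(manip.job_done())"
```

```text
the job is handed in; nothing more can be done
None
```

I pressed the call button to its stop and released it, held about 26 mm above the middle of the tallest crucible's mouth for over 2 s, then about 25 mm above the middle of the single-groove mould, and handed the job in at about 14 s, still pointing at it, with only the button touched.

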